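Set up to rule the note block

TASK

Get ready to rule lines: first lay the small note block flat and square, fully down in the pocket of the writing board, and let go of it. Then take the ruler out of the long caddy (it is longer than the opening between the two roofed ends, so tip it to bring it out) and finish while still holding it: level, over the middle of the seated note block and parallel to its long sides, about a hand's breadth above it and clear of it and the board. Leave the eraser and the binder clip where they lie.

Things in the scene. Friction and masses are not known exactly. Their poses are not given: they have to be found in the camera images.
- note_block: Loose block of blank white sheets on a card back with grey tape over one short end, 92 x 56 x 22 mm, about 90 g, lying on the desk, back down. Origin: centre of its underside; x along the 92 mm side, y along the 56 mm side, z up.
- board: Fixed flat wooden board on the leather desk mat (its underside at z = 4 mm), 150 x 114 x 10 mm, with a central rectangular pocket in its top, 96 x 60 mm (2 mm clearance round the note block), 6 mm deep: pocket floor 4 mm above the board's underside; a seated block stands 16 mm proud. Origin: centre of its underside, below the pocket's centre; x along the 96 mm side of the pocket, z up.
- caddy: Fixed dark wooden case, 258 x 122 x 57 mm, walled all round. Inside 246 (x) x 110 mm (y), floor 5 mm up. At each x end a 5 mm roof (underside 52 mm up, top 57) covers the last 43 mm, leaving a central opening 160 (x) x 110 mm in the top. Floor ribs 6 mm wide, 5 mm high, across x = +-55 mm carry the ruler. Origin: centre of its underside; x along its length, roughly away from the robot, z up.
- ruler: Loose pale wooden ruler, 190 x 26 x 8 mm, about 45 g, lying flat on the caddy's ribs (underside 10 mm above the caddy's underside), nearly along the caddy. Can be gripped across its 26 mm width at the middle. Origin: centre of its underside (its centre of mass is 4 mm above); x along its length, y across its width, z up out of the side with the graduations.
- eraser: Eraser in a card sleeve, 52 x 21 x 12 mm, lying on the leather mat: a bystander to leave alone. Origin: centre of its underside; y along its length, z up.
- binder_clip: Black binder clip with wire handles, 32 x 31 x 43 mm, standing on the desk: a bystander to leave alone. Origin: centre of its underside, z up.
Things that resemble listed ones, but are neither listed nor needed, are in the scene too. What is meant by the note_block is not blue, and is the smaller of those in its own colour. There is more than one size of the board; the job needs the larger.

How it is judged:
By the outcome, as a careful person would: the job done as asked, in the order asked, and still so for the second after the job is handed in, while the arm keeps its last pose, push and grip.
It also fails if it takes over 64 s, if anything falls off the work surface, if the arm or the gripper's body presses on something with over 40 N, if the wrist force passes 120 N, or if a joint passes its speed limit or range.

ROBOT

A 6-joint arm with a two-finger parallel gripper is mounted at the origin on a cart in front of the work surface, level with it; the furniture and walls round the work are solid. World frame = base frame: x ahead of the robot, y to its left, z up, the work surface at z = 0. Lengths are in m, angles in rad, forces in N, time in s.
With the tool pointing down it reaches from about 0.35 to 0.875 m from the base axis. Payload 4.2 kg.
Tool frame: the origin (TCP) lies between the finger pads; the fingertips stand arm.tcp_to_tips ahead of it and the grasp point (between the pads) lies 2 mm behind it (arm.tcp_to_tips is the distance from the TCP to the fingertips, in m); z points along the fingers, y is the direction in which the jaws open and shut (so a half turn about z gives the same grasp; the last joint's range is limited). The gripper opens to 85 mm and grips with 20 to 120 N. Pads are 22 mm wide; open, the fingers measure 114 mm over their backs; the gripper's body (76 mm by 85 mm) begins 54 mm behind the grasp point. The pads swing forward as they close: fully open they stand 13 mm farther back than shut.
Start: joints at [1.444, 0.385, 0.008, 0, -1.194, -0.259], TCP at [0.235, 0.579, 0.248] pointing down, gripper open.
Joint ranges: [-3.14, 3.14], [-1.21, 2.06], [-1.07, 1.41], [-3.16, 2.05], [-2.99, -0.16], [-3.1, 3.1]. Speed limits (rad/s): [2.79, 2.79, 3.14, 3.14, 3.14, 3.14].

INTERFACE

Orientations are given as a rotation vector (axis times angle).
In Python, from rig import arm, hand, vision gives the robot as it stands. The module is installed in compiled form; this text tells all that it offers. Calls block until the motion is done:
- arm.reach(position, orientation): joint-space move of the TCP to a pose.
- arm.servo_line(position, velocity=0.15, orientation=None): straight line of the TCP; orientation=None keeps the orientation; velocity is the mean speed in m/s.
- arm.set_joints(angles): joint-space move.
- hand.set_gripper(opening, strength=None): finger opening in m; strength is the grip in N (None keeps the last); returns when the fingers have stopped.
- arm.wait(seconds).
- arm.ik(position, orientation): joint angles nearest the present ones, or None.
- vision.get_image(name): name is "scene" or "top" or "wrist"; returns a dict with "image" (480x640x3 uint8, red, green, blue), "depth" (480x640 float32, m along the optical axis (not along the pixel's ray), 0 where there is no reading), "camera_matrix" (3x3 intrinsics, pixels), "world_to_cam" (4x4, takes a point from world to camera coordinates); the wrist camera has in their place "mount" (4x4, takes a point from camera to tool coordinates, whose origin is the TCP and whose axes are the flange's). Camera axes: x right, y down, z forward; pixel columns grow to the right and rows downward; lengths in m; the calibration is good to about 2 mm. A picture is of the moment at which its call begins: read the wrist's pose just before it.
A pose or a line that the arm cannot do raises arm.MotionError and nothing moves.
- arm.close_job(): hands the job in, once; it reports no verdict.
Trained networks look in the newest picture that a camera, given by its name, has taken for a name from the list of things; names that differ only in an ending like _2 or _b are one class to them, and where a whole thing is asked for, a point or a joint stands for the part that bears it (a point fixed in the world has none). Each returns a list of dicts, best first, with "confidence" (0 to 1); they miss things now and then, are a little off and sometimes report something else, mostly with a low value. They report only what shows in the picture. A call takes as long as a camera call. They do not tell look-alikes from the thing itself.
- vision.trace(camera, target): "region" (480x640 bool, what is visible of it) and "centre" ([column, row] in pixels, amid what is visible of it).
- vision.landmark_of(camera, target): "centre" ([column, row] in pixels: a listed point, or the origin of a listed thing).
Readings, each from a call of its own:
- arm.read_t(): time.
- arm.read_q(): joint angles.
- arm.read_joint_vel(): joint speeds.
- arm.read_effort(): joint torques, N m.
- arm.read_position(): TCP position.
- arm.read_orientation(): TCP orientation.
- arm.read_contact_force(): force on the tool from outside, world axes, zero at the start.
- arm.read_moment(): the same for the moment, N m.
- arm.read_finger_gap(): finger opening in m.
Only numpy, scipy, OpenCV 4.12 (cv2) and the standard library are available. Lean on these libraries where they do the work, as an engineer would, in place of code of your own. Each camera call takes 0.05 s, during which the arm holds its last target. There are 200 camera calls.

## Working session

There is one attempt and no reset: what is moved stays moved. The work goes in short steps, each a Python script; the robot and the scene stay as the last script left them, time stands still between calls to the robot, and variables do not carry over. Pictures are saved under pics/ and viewed, about 8 in all and at most 12, crops included, and the job is handed in when it is done.

```bash
mkdir -p pics; ls
cat > h.py <<'E'
import numpy as np, cv2
from rig import arm, hand, vision
from scipy.spatial.transform import Rotation as R
def cloud(d, T=None):
    K=d["camera_matrix"]; z=d["depth"].astype(float)
    v,u=np.mgrid[0:480,0:640]
    P=np.stack([(u-K[0,2])/K[0,0]*z,(v-K[1,2])/K[1,1]*z,z],-1)
    if T is None: T=np.linalg.inv(d["world_to_cam"])
    W=P@T[:3,:3].T+T[:3,3]; W[z==0]=np.nan
    return W
def toolT():
    T=np.eye(4);T[:3,:3]=R.from_rotvec(arm.read_orientation()).as_matrix();T[:3,3]=arm.read_position();return T
def wrist():
    T=toolT(); d=vision.get_image("wrist"); return d, cloud(d,T@d["mount"])
def down(yaw, tilt=None):
    # tool z down, tool y (jaw) at world angle yaw+90, tool x at yaw
    return (R.from_euler('z',yaw)*R.from_euler('x',np.pi)).as_rotvec()
def save(n,im): cv2.imwrite("pics/"+n,cv2.cvtColor(im,cv2.COLOR_RGB2BGR))
E
python3 - <<'E'
from h import *
print(arm.tcp_to_tips, arm.read_orientation(), arm.read_t())
for c in ("top","scene"):
    d=vision.get_image(c); W=cloud(d); save(c+".png",d["image"]); np.savez(c+".npz",W=W,im=d["image"])
    for n in ("note_block","board","caddy","ruler","eraser","binder_clip"):
        for r in vision.trace(c,n):
            p=W[r["region"]]; 
            print(c,n,round(r["confidence"],2),np.round(r["centre"]),np.round(np.nanmedian(p,0),3),int(r["region"].sum()))
E
```

```text
pics
0.017 [ 3.08112384e+00 -6.02134818e-01 -5.25209915e-04] 0.0
top note_block 0.91 [376. 211.] [0.529 0.025 0.022] 705
top note_block 0.87 [433. 242.] [ 0.401 -0.085  0.029] 1268
top note_block 0.78 [220. 276.] [0.492 0.485 0.026] 751
top board 0.94 [280. 245.] [0.523 0.313 0.013] 2193
top board 0.68 [163. 278.] [0.534 0.641 0.011] 1408
top caddy 0.67 [492. 197.] [ 0.482 -0.302  0.038] 4146
top ruler 0.87 [495. 196.] [ 0.484 -0.312  0.018] 617
top eraser 0.7 [315. 295.] [0.363 0.258 0.017] 153
top binder_clip 0.61 [419. 176.] [ 0.597 -0.114  0.013] 107
scene note_block 0.95 [279. 187.] [0.495 0.476 0.024] 444
scene note_block 0.78 [341. 326.] [ 0.398 -0.094  0.027] 1344
scene note_block 0.65 [361. 280.] [0.532 0.018 0.02 ] 690
scene board 0.94 [311. 216.] [0.524 0.312 0.012] 1336
scene board 0.71 [272. 158.] [0.532 0.638 0.009] 558
scene caddy 0.61 [418. 379.] [ 0.479 -0.304  0.031] 5882
scene ruler 0.6 [423. 384.] [ 0.493 -0.311  0.017] 654
scene eraser 0.5 [270. 246.] [0.366 0.254 0.014] 130
scene binder_clip 0.54 [413. 307.] [ 0.601 -0.119  0.011] 141
```

View pics/top.png

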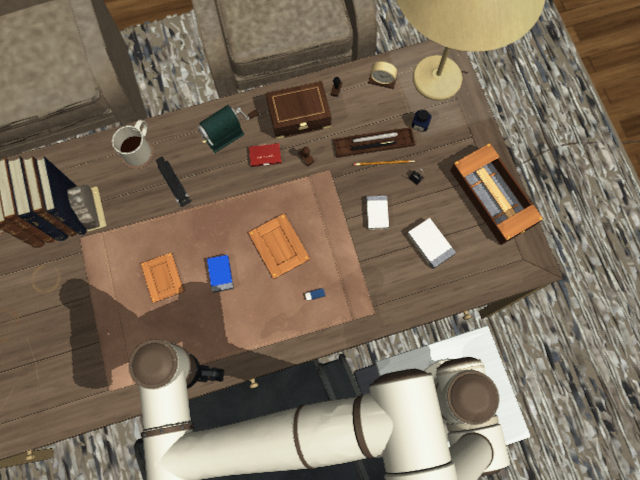

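View pics/scene.png

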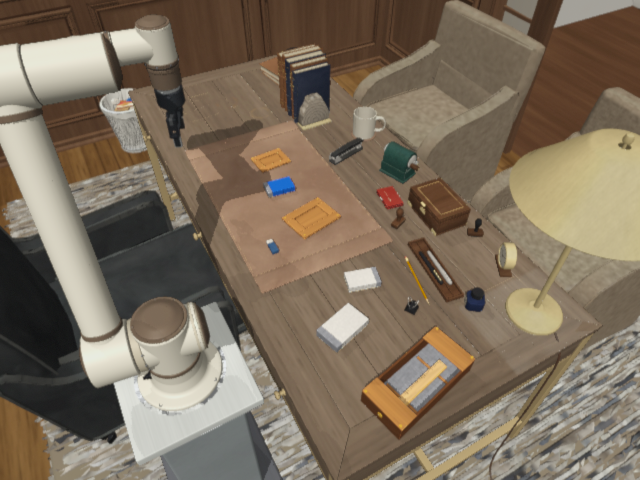

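The white blocks lie at top-view px (376,211), the smaller and so the target, and (433,242), the larger. The larger board is at (280,245), and the caddy with the ruler at (495,196). Next I'll take closer looks with the wrist camera over the board and then the block.

```bash
cat >> h.py <<'E'
def rect(W,m,zlo,zhi):
    p=W[m]; p=p[(p[:,2]>zlo)&(p[:,2]<zhi)]
    c,s,a=cv2.minAreaRect((p[:,:2]*1000).astype(np.float32))
    if s[0]<s[1]: s=s[::-1]; a+=90
    a=(a+90)%180-90
    return np.round(c,1),np.round(s,1),round(a,2),np.round(np.median(p[:,2])*1000,1),len(p)
E
python3 - <<'E'
from h import *
for i,(n,x,y) in enumerate([("board",.523,.313),("note_block",.529,.022)]):
    arm.reach([x-.06,y,.30],down(0))
    arm.wait(.2)
    d,W=wrist(); save(f"w_{n}.png",d["image"]); np.savez(f"w_{n}.npz",W=W,im=d["image"])
    if i==0: print(np.round(d["mount"],3), d["camera_matrix"])
    for r in vision.trace("wrist",n):
        m=cv2.dilate(r["region"].astype(np.uint8),np.ones((9,9)))>0
        print(n,r["confidence"],r["centre"],np.nanmedian(W[r["region"]],0),r["region"].sum())
        for lo,hi in ([(.0115,.018),(.004,.0105)] if i==0 else [(.017,.03)]): 
            mm = m if hi>.0106 else cv2.erode(m.astype(np.uint8),np.ones((45,45)))>0
            print(rect(W,mm,lo,hi))
    print(arm.read_t(), arm.read_position())
a=cv2.imread("pics/w_board.png");b=cv2.imread("pics/w_note_block.png")
cv2.imwrite("pics/w1.png",cv2.resize(np.hstack([a,b]),(800,300)))
E
```

```text
[[ 0.    -0.946 -0.325  0.084]
 [ 1.    -0.     0.001  0.   ]
 [-0.001 -0.325  0.946 -0.126]
 [ 0.     0.     0.     1.   ]] [[396.83255482   0.         321.05430741]
 [  0.         396.83255482 237.53651437]
 [  0.           0.           1.        ]]
board 0.74 [320.1, 117.3] [0.53328833 0.31216609 0.0133115 ] 17727
(array([526.3, 312.1]), array([150.1, 114.1]), 11.83, np.float64(13.9), 11833)
(array([526.3, 312.1]), array([96.4, 60.2]), 11.87, np.float64(8.0), 5914)
board 0.65 [20.0, 122.3] [0.52896475 0.61175603 0.0104809 ] 4952
(array([533. , 607.2]), array([122.8,  50.3]), -14.12, np.float64(11.9), 986)
(array([536.6, 622.3]), array([83.7, 30.2]), -13.55, np.float64(6.6), 1323)
2.3333 [0.4627053  0.31360267 0.2997845 ]
note_block 0.82 [321.7, 114.2] [0.53771897 0.02243676 0.02202069] 5674
(array([534.9,  22.4]), array([92.4, 56.2]), -15.48, np.float64(22.0), 5632)
note_block 0.63 [422.2, 239.0] [ 0.4125756  -0.08683449  0.02873167] 7869
(array([405.2, -89.4]), array([120.8,  73.6]), 16.64, np.float64(28.7), 6978)
3.75 [0.46917733 0.02274809 0.29980409]
```

View pics/w1.png

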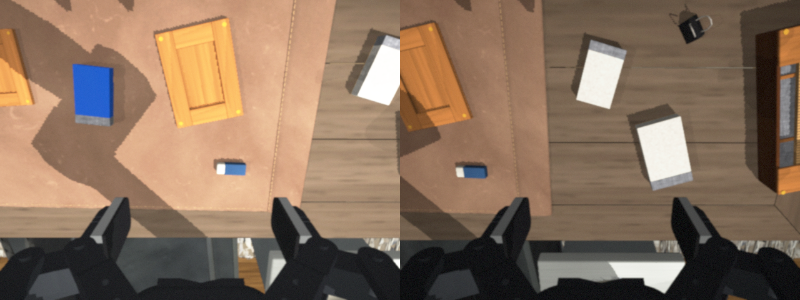

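Depth is clean: both the board (150.1 x 114.1, yaw 11.85°) and the block (92.4 x 56.2, yaw -15.5°) match their listed sizes. I'll pick the block by its upper part so the fingertips stay above the board, then check it in hand.

Run:
```python
from h import *
o=down(np.radians(-15.48)); c=[.5349,.0224]
hand.set_gripper(.075,40)
arm.reach(c+[.10],o); arm.servo_line(c+[.024],.12)
print(arm.tcp_to_tips, arm.read_contact_force())
hand.set_gripper(.03,40)
print(arm.tcp_to_tips, arm.read_finger_gap(), arm.read_contact_force())
arm.servo_line(c+[.12],.15)
print(arm.read_finger_gap(), arm.read_contact_force())
arm.reach([.5263,.3121,.12],down(np.radians(11.85)))
arm.wait(.2)
d,W=wrist(); save("held.png",d["image"])
T=toolT(); Wt=(W-T[:3,3])@T[:3,:3]; np.savez("held.npz",W=W,Wt=Wt)
r=vision.trace("wrist","note_block")
for q in r: print(q["confidence"],q["centre"],q["region"].sum(), np.nanpercentile(Wt[q["region"]],[2,50,98],axis=0).round(4).tolist())
print(arm.read_t(),arm.read_position())
```

```text
0.017 [ 0.6049629  -0.43502496  0.14546955]
0.017 0.054975096820233355 [-1.1833665   0.383913    5.32882217]
0.055102021600986484 [-0.90218114 -0.23315974 -0.22846429]
0.81 [321.1, 313.7] 34113 [[-0.0441, -0.0259, 0.0023], [0.0096, 0.0006, 0.0035], [0.0455, 0.0274, 0.0174]]
0.63 [37.8, 229.8] 13176 [[-0.0397, -0.1916, 0.0932], [0.0116, -0.1638, 0.0947], [0.053, -0.139, 0.1145]]
8.1667 [0.52669109 0.31109101 0.12019791]
```

View pics/held.png

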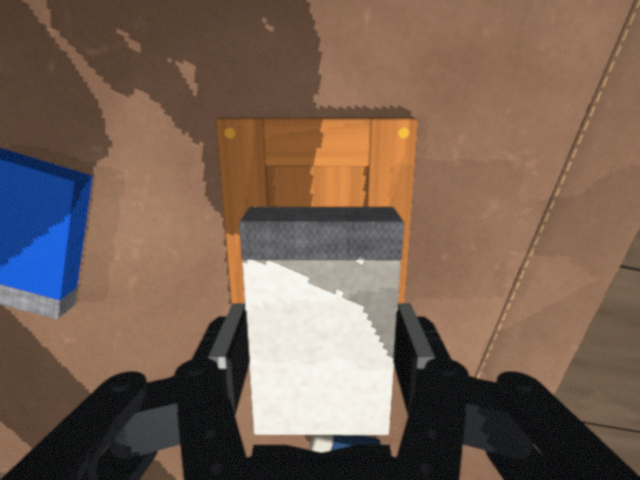

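The block is held at centre with its tape end forward, and the pocket edge shows behind it. Now its pose in the hand and the board's pose from the same picture.

Run:
```python
from h import *
f=np.load("held.npz"); W,Wt=f["W"],f["Wt"]
z=Wt[...,2]; m=(z>-.002)&(z<.009)&(abs(Wt[...,1])<.03)&(Wt[...,0]>-.06)&(Wt[...,0]<.06)
p=Wt[m]; A=np.c_[p[:,:2],np.ones(len(p))]; s=np.linalg.lstsq(A,p[:,2],rcond=None)[0]; res=p[:,2]-A@s
print("plane",s, res.std()); ok=abs(res)<.0015
print(cv2.minAreaRect((p[ok][:,:2]*1000).astype(np.float32)))
# per-edge: y extents at x bands, x extents
for lo in (-.03,-.01,.01,.03,.04):
    b=p[ok&(p[:,0]>lo)&(p[:,0]<lo+.005)] if False else p[ok][(p[ok][:,0]>lo)&(p[ok][:,0]<lo+.005)]
    if len(b): print(lo,b[:,1].min().round(4),b[:,1].max().round(4))
# board outer rect in world
mb=(W[...,2]>.0115)&(W[...,2]<.018)&(abs(W[...,0]-.526)<.1)&(abs(W[...,1]-.312)<.08)&(z>.05)
q=Wt[mb]
for lo in (.02,.04,.06): 
    b=q[(q[:,0]>lo)&(q[:,0]<lo+.005)]; print("board",lo,b[:,1].min().round(4),b[:,1].max().round(4),len(b))
print("board far", [q[abs(q[:,1]-y)<.003][:,0].max().round(4) for y in(-.04,-.02,0,.02,.04)])
print(arm.read_position(),R.from_rotvec(arm.read_orientation()).as_euler('xyz',degrees=True))
```

```text
plane [ 0.00313519 -0.00164076  0.00343291] 0.0008131986448934732
((-0.9916801452636719, -0.0028514862060546875), (59.92853546142578, 93.80722045898438), 89.96473693847656)
-0.03 -0.0271 0.0288
-0.01 -0.0268 0.0284
0.01 -0.03 0.03
0.03 -0.0274 0.029
0.04 -0.0273 0.0289
board 0.02 -0.0586 0.0554 396
board 0.04 -0.0584 0.0555 756
board 0.06 -0.0584 0.0553 1771
board far [np.float64(0.0749), np.float64(0.0749), np.float64(0.0749), np.float64(0.0749), np.float64(0.0749)]
[0.52669109 0.31109101 0.12019791] [-1.79998032e+02 -7.97333366e-03  1.17585403e+01]
```

Run:
```python
from h import *
f=np.load("held.npz"); Wt=f["Wt"]; z=Wt[...,2]
m=(abs(z-.0033)<.0015)&(abs(Wt[...,1])<.025)&(abs(Wt[...,0])<.06); p=Wt[m]
x0,x1=p[:,0].min(),p[:,0].max(); print(x0,x1)
bx=(x0+x1)/2
T=toolT()
tgt=T[:3,3]+T[:3,:3]@np.array([-.0001-bx,-.00235,0])
print("tgt",tgt)
o=down(np.radians(11.85))
def go(zz,v):
    cmd=np.r_[tgt[:2],zz]
    arm.servo_line(cmd,v,o); arm.wait(.15)
    e=cmd-arm.read_position(); print(zz,"err",e.round(4),"F",arm.read_contact_force().round(1)); return e
e=go(.044,.1)
tc=tgt.copy(); tgt[:2]+=e[:2]; go(.044,.05)
d,W=wrist(); save("pre.png",d["image"]); T=toolT(); Wt=(W-T[:3,3])@T[:3,:3]
b=Wt[(abs(Wt[...,2]-.0033)<.0015)&(abs(Wt[...,0]-.032)<.006)&(abs(Wt[...,1])<.04)]
q=Wt[(abs(W[...,2]-.014)<.002)&(abs(Wt[...,0]-.062)<.006)&(abs(Wt[...,1])<.08)]
q2=Wt[(abs(W[...,2]-.014)<.002)&(abs(Wt[...,1])<.02)&(Wt[...,0]<.09)]
print("block y",b[:,1].min(),b[:,1].max(),"board y",q[:,1].min(),q[:,1].max(),"board far x",q2[:,0].max(),q2[:,0].min())
print(arm.read_t())
```

```text
-0.04790395842316847 0.04590067877514371
tgt [0.52709491 0.31357544 0.12019811]
0.044 err [-0.0004 -0.0004 -0.0009] F [ 0.1  0.  -1.4]
0.044 err [-0.     -0.     -0.0001] F [ 0.8  0.3 -0.8]
block y -0.02754110722971701 0.02885133244344668 board y -0.05645785049437122 0.057519577997381194 board far x 0.07457596178424893 -0.07553120792004414
9.675
```

View pics/pre.png

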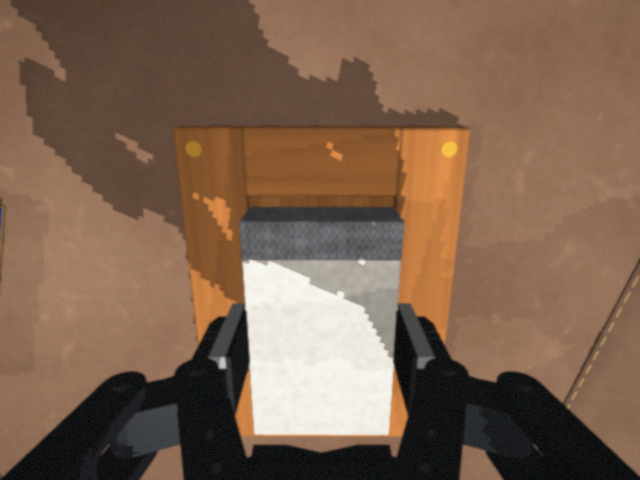

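Block and board centres now agree to about 0.2 mm across and 0.5 mm along. Lowering with force checks.

Run:
```python
from h import *
c=arm.read_position()[:2]; o=down(np.radians(11.85))
for zz in (.038,.036,.034,.033,.032,.0315):
    arm.servo_line([*c,zz],.03,o); F=arm.read_contact_force(); print(zz,arm.read_position().round(4),F.round(1))
    if F[2]>9: break
hand.set_gripper(.072); arm.wait(.2)
p=arm.read_position(); arm.servo_line([p[0],p[1],.12],.15,o)
arm.reach([.466,.312,.30],down(0)); arm.wait(.2)
d,W=wrist(); save("seated.png",d["image"])
S=lambda m:rect(W,m,-1,1)
near=(abs(W[...,0]-.526)<.1)&(abs(W[...,1]-.312)<.08)
print("board",rect(W,near,.0115,.016)); print("block",rect(W,near,.022,.034))
b=W[near&(W[...,2]>.022)&(W[...,2]<.034)]; s=np.linalg.lstsq(np.c_[b[:,:2],np.ones(len(b))],b[:,2],rcond=None)[0]; print("tilt",s[:2])
print(arm.read_t())
```

```text
0.038 [0.5266 0.313  0.0375] [-0.4  0.4 -0.3]
0.036 [0.5267 0.3132 0.0359] [ 0.3 -0.5 -0.2]
0.034 [0.5267 0.3132 0.0339] [ 1.   0.4 -1. ]
0.033 [0.5269 0.3134 0.0335] [-1.9 -0.5  2.6]
0.032 [0.5269 0.3133 0.0334] [-3.4 -1.5  8.8]
0.0315 [0.5269 0.3133 0.0334] [-3.4 -2.2 10.5]
board (array([526.2, 312.1]), array([150.1, 114. ]), 11.85, np.float64(13.9), 11754)
block (array([526.2, 312.2]), array([92.2, 56.3]), 11.82, np.float64(30.0), 5852)
tilt [ 0.0016721  -0.00047037]
13.5667
```

Seated: top at 30.0 mm (exactly floor + 22), centred to 0.1 mm, square to 0.03°. Now the caddy.

Run:
```python
from h import *
W0=np.load("top.npz")["W"]; W1=np.load("scene.npz")["W"]
for W in (W0,W1):
    p=W[(W[...,2]>.08)&(W[...,0]>.3)&(W[...,0]<1.2)&(W[...,1]<.1)&(W[...,1]>-.7)]
    print(len(p), p[:,:].min(0), p.max(0)) if len(p) else print(0)
    p=p[p[:,0]<.8]; print(len(p), p.min(0) if len(p) else '', p.max(0) if len(p) else '')
arm.reach([.42,-.305,.32],down(np.radians(0))); arm.wait(.2)
d,W=wrist(); save("cad.png",d["image"]); np.savez("cad.npz",W=W,im=d["image"])
near=(abs(W[...,0]-.482)<.2)&(abs(W[...,1]+.305)<.12)
print("caddy",rect(W,near,.05,.062))
for r in vision.trace("wrist","ruler"):
    p=W[r["region"]]; print(r["confidence"],r["centre"],r["region"].sum(),rect(W,r["region"],.012,.022))
print(arm.read_t(),arm.read_position())
```

```text
6021 [ 0.70423789 -0.43310277  0.08001214] [0.94377542 0.09743382 0.50828901]
4641 [ 0.70423789 -0.43310277  0.41656035] [ 0.79999086 -0.13096185  0.50828901]
13766 [ 0.70465111 -0.4443355   0.08019337] [1.00704439 0.0658982  0.57547544]
7726 [ 0.70465111 -0.43939625  0.41586227] [ 0.79998474 -0.13219488  0.52226282]
caddy (array([ 478.8, -307.7]), array([247.9, 122.2]), 12.67, np.float64(56.7), 12292)
0.66 [331.9, 112.7] 4447 (array([ 483.9, -315.5]), array([174.6,  25.9]), 12.84, np.float64(18.0), 4375)
16.0833 [ 0.42026494 -0.30467993  0.31992707]
```

View pics/cad.png

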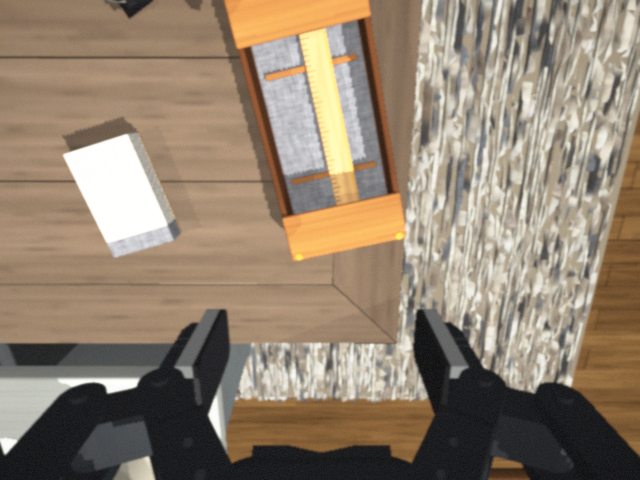

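The ruler lies at yaw 12.8° with both ends hidden under the roofs (cut at px ~(313,30) and (345,200)). I'll look back under the near roof for its near end, and check IK for a tilted extraction with the far end up, so the tool leans away from the lamp.

Run:
```python
from h import *
yaw=np.radians(12.75)
arm.reach([.535,-.293,.32],down(yaw)); arm.wait(.2)
d,W=wrist(); save("cad2.png",d["image"]); np.savez("cad2.npz",W=W,im=d["image"])
c,s=np.cos(yaw),np.sin(yaw); O=np.array([.4836,-.3066])
C=np.stack([(W[...,0]-O[0])*c+(W[...,1]-O[1])*s,-(W[...,0]-O[0])*s+(W[...,1]-O[1])*c,W[...,2]],-1)
top=C[(abs(C[...,2]-.057)<.003)&(abs(C[...,0])<.15)&(abs(C[...,1])<.08)]
print("caddy x",top[:,0].min(),top[:,0].max(),"y",top[:,1].min(),top[:,1].max())
rul=C[(abs(C[...,2]-.018)<.002)&(abs(C[...,0])<.12)&(abs(C[...,1])<.05)]
print("ruler",np.percentile(rul,[0,.5,50,99.5,100],axis=0).round(4).tolist(), cv2.minAreaRect((rul[:,:2]*1000).astype(np.float32)))
fl=C[(C[...,2]<.013)&(C[...,2]>.0)&(abs(C[...,1])<.05)&(abs(C[...,0])<.12)]; print("floor min x",fl[:,0].min(), fl[:,0].max())
for r in vision.trace("wrist","ruler"): print(r["confidence"],r["centre"],C[r["region"]][:,0].min(),C[r["region"]][:,0].max())
# IK along lean towards robot
for th in (0,10,20,30):
  for x,z in((-.02,.05),(0,.12),(.03,.2)):
    p=[O[0]+x*c+.009*s,O[1]+x*s-.009*c,z]
    for sg in (1,-1):
      o=(R.from_euler('z',yaw)*R.from_euler('y',sg*np.radians(th))*R.from_euler('x',np.pi))
      q=arm.ik(p,o.as_rotvec()); print(th,sg,x,o.as_matrix()[:,2].round(2),None if q is None else np.round(q,2))
print(arm.read_t())
```

```text
caddy x -0.1286353231037983 0.12855650729301826 y -0.061295424946541444 0.06094790015377116
ruler [[-0.0993, -0.0219, 0.016], [-0.0983, -0.0217, 0.0162], [-0.0046, -0.0089, 0.0181], [0.0747, 0.0036, 0.0198], [0.075, 0.0036, 0.02]] ((-12.136428833007812, -9.27736759185791), (25.462020874023438, 174.29197692871094), 89.9004898071289)
floor min x -0.10611916543504517 0.0732587143764358
0.81 [330.0, 233.9] nan nan
0 1 -0.02 [ 0. -0. -1.] [-0.31  0.5  -0.37 -0.   -0.69  2.11]
0 -1 -0.02 [ 0. -0. -1.] [-0.31  0.5  -0.37 -0.   -0.69  2.11]
0 1 0 [ 0. -0. -1.] [-0.3   0.43 -0.28 -0.   -0.87  2.09]
0 -1 0 [ 0. -0. -1.] [-0.3   0.43 -0.28 -0.   -0.87  2.09]
0 1 0.03 [ 0. -0. -1.] [-0.27  0.38 -0.13 -0.   -1.06  2.06]
0 -1 0.03 [ 0. -0. -1.] [-0.27  0.38 -0.13 -0.   -1.06  2.06]
10 1 -0.02 [-0.17 -0.04 -0.98] [-0.27  0.55 -0.33  0.11 -0.84  1.99]
10 -1 -0.02 [ 0.17  0.04 -0.98] [-0.37  0.47 -0.39 -0.18 -0.57  2.31]
10 1 0 [-0.17 -0.04 -0.98] [-0.26  0.49 -0.23  0.09 -1.02  1.99]
10 -1 0 [ 0.17  0.04 -0.98] [-0.35  0.39 -0.31 -0.14 -0.73  2.24]
10 1 0.03 [-0.17 -0.04 -0.98] [-0.23  0.44 -0.07  0
[... 207 characters left out ...]
0.45 -0.52  2.61]
20 1 0 [-0.33 -0.08 -0.94] [-0.22  0.55 -0.17  0.16 -1.17  1.93]
20 -1 0 [ 0.33  0.08 -0.94] [-0.41  0.36 -0.31 -0.35 -0.64  2.46]
20 1 0.03 [-0.33 -0.08 -0.94] [-0.2   0.51 -0.01  0.14 -1.37  1.95]
20 -1 0.03 [ 0.33  0.08 -0.94] [-0.37  0.29 -0.21 -0.27 -0.8   2.33]
30 1 -0.02 [-0.49 -0.11 -0.87] [-0.21  0.68 -0.21  0.23 -1.17  1.86]
30 -1 -0.02 [ 0.49  0.11 -0.87] [-0.58  0.45 -0.33 -0.77 -0.54  2.99]
30 1 0 [-0.49 -0.11 -0.87] [-0.2   0.62 -0.11  0.21 -1.33  1.89]
30 -1 0 [ 0.49  0.11 -0.87] [-0.51  0.35 -0.3  -0.62 -0.61  2.77]
30 1 0.03 [-0.49 -0.11 -0.87] [-0.18  0.59  0.05  0.2  -1.52  1.91]
30 -1 0.03 [ 0.49  0.11 -0.87] [-0.45  0.27 -0.21 -0.49 -0.73  2.55]
16.9167
```

View pics/cad2.png

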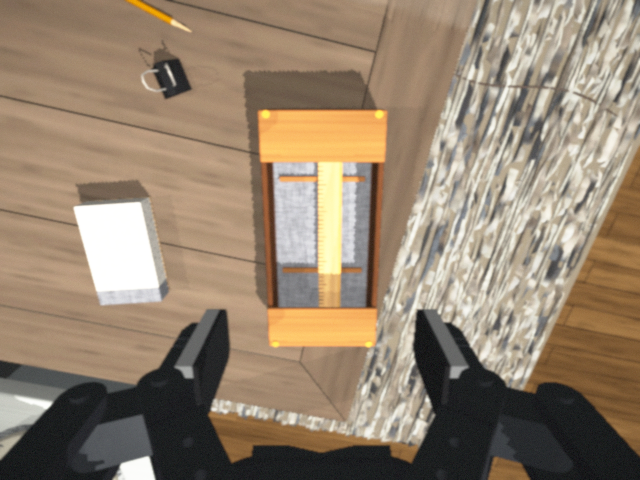

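The caddy centre is confirmed at (0.4836, -0.3066), yaw 12.7°. The ruler's near end is still hidden (beyond -99 mm), so its centre is at caddy x ≈ -7 ± 3 mm. That leaves enough room to lift, shift 16 mm to the near wall, tip the far end up and slide it out.

```bash
cat > ex.py <<'E'
from h import *
yaw=np.radians(12.7); c,s=np.cos(yaw),np.sin(yaw); O=np.array([.4836,-.3066]); Y=-.0085
def pose(cx,cz,th,off=.0115):
    t=np.radians(th); x=cx/1e3-off*np.sin(t); z=cz/1e3+off*np.cos(t)
    o=R.from_euler('z',yaw)*R.from_euler('y',-t)*R.from_euler('x',np.pi)*R.from_euler('z',np.pi)
    return [O[0]+x*c-Y*s,O[1]+x*s+Y*c,z],o.as_rotvec()
def go(w,v=.08):
    p,o=pose(*w); arm.servo_line(p,v,o)
    print(w,"err",(np.array(p)-arm.read_position()).round(4),"F",arm.read_contact_force().round(1),"gap",round(arm.read_finger_gap(),4))
E
python3 - <<'E'
from ex import *
hand.set_gripper(.045,70)
p,o=pose(-7,100,0); arm.reach(p,o); print(arm.read_q().round(2))
go((-7,40,0),.12); go((-7,14,0),.05)
arm.wait(.15); print((np.array(pose(-7,14,0)[0])-arm.read_position()).round(4),arm.read_contact_force().round(1))
hand.set_gripper(.015,70); print(arm.read_finger_gap(),arm.read_contact_force().round(1))
for w in ((-7,20,0),(-23,20,0),(-23,30,10),(-25,46,20)): go(w,.05); 
print(arm.read_t())
d=vision.get_image("scene"); save("tilt.png",cv2.resize(d["image"][280:480,320:520],(600,600)))
E
```

```text
[-0.3   0.43 -0.3   0.   -0.84 -1.05]
(-7, 40, 0) err [-0.0005  0.0002 -0.0004] F [-0.7  0.8  0.9] gap 0.045
(-7, 14, 0) err [-0.      0.      0.0002] F [ 0.  -0.1 -0.2] gap 0.0449
[-0.0002  0.0001 -0.0002] [-0.3  0.2  0.5]
0.023637150398439628 [-1.3 -0.3  3.6]
(-7, 20, 0) err [-0.0002  0.     -0.0003] F [-0.1 -0.7 -0.4] gap 0.0236
(-23, 20, 0) err [ 0.0003  0.0002 -0.    ] F [ 1.   0.6 -0.7] gap 0.0236
(-23, 30, 10) err [-0.0001  0.0007 -0.0006] F [ 0.3 -0.4 -0.6] gap 0.0236
(-25, 46, 20) err [-0.0003  0.0003  0.0001] F [ 0.9 -0.5 -0.7] gap 0.0238
23.2167
```

View pics/tilt.png

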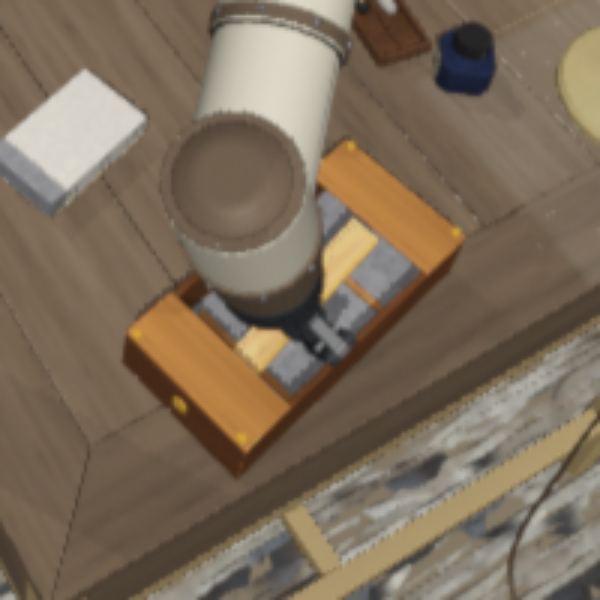

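The far end is free above the opening and contact forces are about nil. Sliding it out and carrying it over.

Run:
```python
from ex import *
for w in ((-18,57,28),(17,76,28),(20,180,28)): go(w,.07)
go((20,220,0),.12)
yb=np.radians(11.85); o=down(yb+np.pi)
arm.reach([.5264,.3130,.20],o); arm.servo_line([.5264,.3130,.1355],.1,o); arm.wait(.3)
T=toolT(); d,W=wrist(); Wt=(W-T[:3,3])@T[:3,:3]; save("fin.png",d["image"]); np.savez("fin.npz",W=W,Wt=Wt,T=T)
print(arm.read_position(),arm.read_finger_gap(),arm.read_contact_force().round(1),arm.read_t())
for r in vision.trace("wrist","ruler"):
    p=Wt[r["region"]]; print(r["confidence"],r["centre"],len(p),np.nanpercentile(p,[0,2,50,98,100],axis=0).round(4).tolist())
b=W[(abs(W[...,2]-.03)<.004)&(abs(W[...,0]-.526)<.07)&(abs(W[...,1]-.312)<.06)]
print(len(b),np.median(b[:,2]))
```

```text
(-18, 57, 28) err [0.0001 0.0005 0.0004] F [ 0.3 -0.3 -0.3] gap 0.0238
(17, 76, 28) err [ 0.0003 -0.0004  0.0004] F [ 0.   0.5 -0.6] gap 0.0234
(20, 180, 28) err [ 0.0002 -0.0001  0.0006] F [-0.2  0.5  0.2] gap 0.0241
(20, 220, 0) err [ 0.0004 -0.0003  0.0009] F [-0.3  0.5 -0.4] gap 0.0239
[0.52653045 0.31312865 0.1359753 ] 0.023705832828417105 [-0.   1.  -0.3] 30.1083
0.97 [320.2, 232.9] 27729 [[-0.1732, -0.0253, -0.0571], [-0.0542, -0.0125, 0.007], [0.0398, -0.0004, 0.0082], [0.0955, 0.0119, 0.0095], [0.1102, 0.0253, 0.1339]]
2358 0.029879543946169068
```

View pics/fin.png

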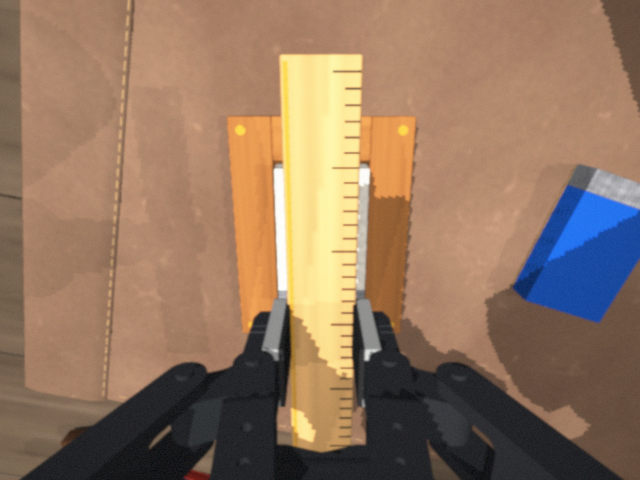

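The ruler is level over the seated block, its end at px (320,55), with the block visible on both sides. One fit for fine correction.

Run:
```python
from h import *
f=np.load("fin.npz"); W,Wt,T=f["W"],f["Wt"],f["T"]
m=(abs(Wt[...,2]-.0083)<.004)&(abs(Wt[...,1])<.0155)&(Wt[...,0]>.015)&(Wt[...,0]<.13)
p=Wt[m]; s=np.linalg.lstsq(np.c_[p[:,:2],np.ones(len(p))],p[:,2],rcond=None)[0]
print("slopes deg",np.degrees(s[:2]),s[2],"end",p[:,0].max())
xs=np.arange(.025,.09,.005); mid=[]
for x in xs:
    b=p[abs(p[:,0]-x)<.0025]; mid.append((b[:,1].min()+b[:,1].max())/2)
print("mid",np.round(mid,4), "yaw",np.degrees(np.polyfit(xs,mid,1)))
q=Wt[(abs(W[...,2]-.014)<.002)&(abs(W[...,0]-.526)<.1)&(abs(W[...,1]-.312)<.09)]
print("board far x",q[:,0].max(),"y",[(q[abs(q[:,0]-x)<.003][:,1].min().round(4),q[abs(q[:,0]-x)<.003][:,1].max().round(4)) for x in(.02,.04,.06)])
```

```text
slopes deg [-0.0545069   0.08351303] 0.008243394411329907 end 0.09748012949717705
mid [-0.0002 -0.0002 -0.0002 -0.0003 -0.0002 -0.0004 -0.0002 -0.0003 -0.0002
 -0.0003 -0.0003 -0.0003 -0.0003] yaw [-0.11993688 -0.00794079]
board far x 0.0753955467358663 y [(np.float64(-0.0567), np.float64(0.0566)), (np.float64(-0.0571), np.float64(0.0568)), (np.float64(-0.0571), np.float64(0.0567))]
```

Run:
```python
from h import *
o=down(np.radians(11.85)+np.pi)
arm.servo_line([.5265+.0021,.3131+.0004,.136],.03,o); arm.wait(.5)
T=toolT(); d,W=wrist(); Wt=(W-T[:3,3])@T[:3,:3]
p=Wt[(abs(Wt[...,2]-.0083)<.004)&(abs(Wt[...,1])<.0155)&(Wt[...,0]>.015)&(Wt[...,0]<.13)]
q=Wt[(abs(W[...,2]-.014)<.002)&(abs(W[...,0]-.526)<.1)&(abs(W[...,1]-.312)<.09)]
print("ruler centre x",p[:,0].max()-.095,"board centre x",q[:,0].max()-.075, "ruler top z",T[2,3]-np.median(p[:,2]))
print(arm.read_position(),arm.read_finger_gap(),arm.read_contact_force().round(1),abs(arm.read_joint_vel()).max(),arm.read_t())
arm.close_job()
```

```text
ruler centre x 0.002489140750386837 board centre x 0.002118619008719083 ruler top z 0.12779210920996967
[0.52857211 0.3134761  0.13596896] 0.023818536637011726 [-0.2  0.3 -0.5] 0.002422963306261276 30.9583
the job is handed in; nothing more can be done
```

The job is done and handed in at about 31 s of the 64 s allowed.

- **Note block:** the smaller white block is seated in the larger board's pocket and released. Its top measured 30.0 mm, which is the pocket floor plus 22 mm. It was centred to about 0.1 mm and square to within 0.05°. It touched down at about 10 N.
- **Ruler:** I gripped it about 2.5 mm off its middle, shifted it toward the caddy's near end, tipped its far end up 28° and slid it out with no noticeable contact force. It is still held over the block, with its underside about 90 mm above the block's top. It is level and parallel to the block's long sides to about 0.1°. It is centred on the board to about 0.4 mm along and 0.1 mm across.
- **Eraser and binder clip:** I never touched them, but I did not re-measure them at the end.

Two checks did not fully agree. The gripped widths read about 1 to 2 mm under nominal (55 mm for the block, 23.7 mm for the ruler), though both stayed steady. The wrist camera showed about a 1 mm sideways bias, so I placed both pieces from relative measurements.

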